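# Press the tackle box shut and latch it

## Task

Close up the blue tackle box by pressing with the fingertips only: first push its ajar lid fully down at the round white pad, then press the green latch tab down flat, then the orange latch tab, each lightly. Do not lift or shove the box, and leave the rose quartz sphere on its stand, the tweezer set and the magnifier as they are.

Things in the scene. Friction and masses are not known exactly. Their poses are not given: they have to be found in the camera images.
- box: Blue plastic tackle box, loose, about 2 kg, 190 mm deep (x) by 320 mm wide (y), 105 mm high with the lid shut (lid's flat top). Origin: centre of its underside; -x is the front (latch side, towards the robot), +y the green latch's side, z up.
- lid (a joint): Lid's opening angle in rad about the far (+x) top rim of the box (hinge line at x +95, z 85 mm in the box frame): 0 is shut, starts ajar at 0.06 to 0.10 (front edge 11 to 19 mm up). A stiff hinge: stays where it is left, about 3 N at the pad pushes it down, then it meets a hard stop at 0.
- lid_pad: Round white soft rubber pad on the lid's top, front middle, 40 mm across, 10 mm thick, moves with the lid and gives under the finger (2.5 N per mm, up to 6 mm, springs back). Origin: centre of its underside, so the face to press is 10 mm above it; with the lid shut that face is 115 mm above the table, at x -63 mm, y 0 in the box frame. z is the lid's normal.
- green_latch (a joint): Angle of the green latch in rad: a flap hinged on the box's front edge (hinge line at x -103, z 114 mm in the box frame) and reaching 63 mm back over the lid (+x). 0 is flat on the lid (down), starts raised at 0.40 to 0.60; stays where it is left; 1.5 to 2.5 N down on the tab closes it, then a hard stop at 0.
- green_tab: Green thumb tab, the outer end of the green latch, 30 mm (x) by 32 mm (y) by 10 mm, soft rubber that gives under the finger (2.5 N per mm, up to 6 mm, springs back). Origin: centre of its top face, 48 mm from the latch's hinge line; when down this face is 119.5 mm above the table, at x -55 mm, y +100 mm in the box frame. z is the tab's normal.
- orange_latch (a joint): Angle of the orange latch in rad: same make and behaviour as the green one, 0 is down, starts raised at 0.40 to 0.60.
- orange_tab: Orange thumb tab, the outer end of the orange latch, same size and softness as the green one. Origin: centre of its top face; when down it is 119.5 mm above the table, at x -55 mm, y -100 mm in the box frame.
- stand: White ceramic ring stand, loose, 64 mm across, 16 mm high, beside the box. Origin: centre of its underside.
- quartz_center (a point): Centre of the rose quartz sphere, 60 mm across, lying loose on the ring stand (its top is 70 mm above the table).
- tweezers: Three stainless tweezers on a black rubber strip 60 x 140 mm, 13 mm high in all, loose, lying in front of the box. Origin: centre of its underside.
- magnifier: Black magnifier, loose, 1 kg: base 110 mm across on rubber feet, post, swing arm and a 94 mm round lens 180 mm above the table, the lens centre 125 mm from the post along its own +x (away from the robot). Stands on the other side of the box from the sphere. Origin: centre of its underside.

How it is judged:
On the way, in this order (a step that is already met when the one before it is completed fails the run):
1. the lid is pushed shut with the fingers on the white pad, both latches still up (contact force between the fingers and lid_pad above 0.3 N and value of joint lid below 0.018 rad and value of joint each of green_latch, orange_latch above 0.3 rad), for 0.04 s.
2. the green latch is pressed down with the fingers on its tab, the orange one still up (contact force between the fingers and green_tab above 0.3 N and value of joint lid below 0.018 rad and value of joint green_latch below 0.1 rad and value of joint orange_latch above 0.3 rad), for 0.04 s.
3. the orange latch is pressed down with the fingers on its tab (contact force between the fingers and orange_tab above 0.3 N and value of joint lid below 0.018 rad and value of joint each of green_latch, orange_latch below 0.1 rad), for 0.04 s.
At the end, for the whole second after the job is handed in: Lid shut (within 0.018 rad, about 3 mm at the front), both latches down (within 0.1 rad), the box within 20 mm of where it stood and at rest, the sphere, stand, tweezers and magnifier within 20 mm of theirs (value of joint lid below 0.018 rad and value of joint each of green_latch, orange_latch below 0.1 rad and distance of each of box, stand, tweezers, magnifier, quartz_center from where it was at the start of the episode below 0.02 m and linear speed of box below 0.01 m/s); the robot touches nothing.
It fails at once if the box or something on it is pressed harder than 25 N (contact force between the fingers and box above 25 N).
It fails at once if the box is lifted or shoved more than 20 mm (distance of box from where it was at the start of the episode above 0.02 m or height (world z) of box above 0.012 m).
It fails at once if the lid is lifted (value of joint lid above 0.16 rad).
It fails at once if the sphere, stand, tweezers or magnifier is moved more than 20 mm (not (distance of each of stand, tweezers, magnifier, quartz_center from where it was at the start of the episode below 0.02 m)).
It also fails if it takes over 48 s, if anything falls off the work surface, if the arm or the gripper's body presses on something with over 40 N, if the wrist force passes 120 N, or if a joint passes its speed limit or range.

## Robot

A 6-joint arm with a two-finger parallel gripper is mounted at the origin on the work surface. World frame = base frame: x ahead of the robot, y to its left, z up, the work surface at z = 0. Lengths are in m, angles in rad, forces in N, time in s.
With the tool pointing down it reaches from about 0.35 to 0.725 m from the base axis. Payload 4.3 kg.
Tool frame: the origin (TCP) lies at the very end of the fingers, on their centre line; the grasp point (between the pads) lies 19 mm behind it (robot.tcp_to_grasp is the z of the grasp point in the tool frame, in m); z points along the fingers, y is the line along which they close (so a half turn about z gives the same grasp; the last joint's range is limited). The gripper opens to 85 mm and grips with 20 to 120 N. Pads are 22 mm wide; open, the fingers measure 114 mm over their backs; the gripper's body (76 mm by 85 mm) begins 54 mm behind the grasp point. The pads swing forward as they close: fully open they stand 13 mm farther back than shut.
Start: joints at [-1.369, 0.377, 0.081, 1.274, 0, 1.46], TCP at [0.176, -0.547, 0.231] pointing down, gripper open.
Joint ranges: [-2.72, 2.72], [-0.84, 1.66], [-1.02, 1.22], [-1.77, 2.12], [-1.37, 1.28], [-3.14, 3.14]. Speed limits (rad/s): [2.57, 2.57, 3.14, 3.14, 3.14, 3.14].

## Interface

Orientations are given as a rotation vector (axis times angle).
In Python, from workcell import robot, read_camera, job, nets gives the robot as it stands. The module is installed in compiled form; this text tells all that it offers.
- The arm moves only by the tool jog_arm, never from a script. Its argument "steps" is a list of rows, each a list of 6 numbers: the shift along the tool's x, y, z in mm, then the turn, a rotation vector about the tool's x, y, z in rad. A call has 1 to 5 rows; each row is the pose to reach, as a shift and turn from the pose commanded when the call began, along the tool's axes at that moment; what a row does not reach only later rows make up. A row lasts 1/12 s, in which the tool goes at most 41.7 mm and 7.16 degrees, less where a joint would pass 70% of its speed; a pose out of reach is approached as far as the arm can. A call with a gripper value outside its range is refused whole. "hand" is the closure, from 0 (fully open) to 1 (shut), set as the call begins (left out, the last holds). The fingers move at their own pace and stop on an object; the grip force is fixed at half the most. Time passes only in rows, so rows that repeat a pose let the fingers close. It gives the time, the measured TCP pose, the force, the opening and the grip force at its end, in the units of the state.
- robot.get_state(): the state, without advancing time (a new reading comes with each control period).
- read_camera(name): name is "scene" or "top" or "wrist"; returns a dict with "pixels" (480x640x3 uint8, blue, green, red), "fx", "fy", "cx", "cy" (pixels), "R" (3x3) and "t" (3): a world point X has camera coordinates R X + t; the wrist camera has in their place "hand_eye" (4x4, takes a point from camera to tool coordinates, whose origin is the TCP and whose axes are the flange's). Camera axes: x right, y down, z forward; pixel columns grow to the right and rows downward; lengths in m; the calibration is good to about 2 mm. A picture is of the moment at which its call begins: read the wrist's pose just before it. There is no depth.
- job.job_done(): hands the job in; it is judged then, once.
Trained networks look in a picture, given as the dict that the camera call returned (one of the last four; its "shot" number tells which), for a name from the list of things; names that differ only in an ending like _2 or _b are one class to them, and where a whole thing is asked for, a point or a joint stands for the part that bears it (a point fixed in the world has none). Each returns a list of dicts, best first, with "confidence" (0 to 1); they miss things now and then, are a little off and sometimes report something else, mostly with a low value. They report only what shows in the picture. A call takes as long as a camera call.
- nets.silhouettes(picture, thing): "pixels" (480x640 bool, what is visible of it) and "box" ([left, top, width, height] in pixels, round what is visible of it).
The state is a dict: "t": time; "qpos": joint angles; "joint_vel": joint speeds; "effort": joint torques, N m; "tool_pos": TCP position; "tcp_rot": TCP orientation; "force": force on the tool from outside, world axes, zero at the start; "moment": the same for the moment, N m; "width": finger opening in m; "finger_force": force on a finger pad.
Only numpy, scipy, OpenCV 4.12 (cv2) and the standard library are available. Lean on these libraries where they do the work, as an engineer would, in place of code of your own. Each camera call takes 0.05 s, during which the arm holds its last target. There are 200 camera calls.

## Working session

There is one attempt and no reset: what is moved stays moved. The work goes in short steps, Python scripts to look and compute and a tool call to move; the robot and the scene stay as the last step left them, time stands still between calls to the robot, and variables do not carry over. Pictures are saved under pics/ and viewed, at most 10 in all, crops included, and the job is handed in when it is done.

Besides the shell and the picture viewer there is one more tool, called as a command line: name --pt "numbers of a row" for each row, then --argument value for the rest. jog_arm: Moves the arm, as the interface text tells. Its arguments: {"type":"object","properties":{"steps":{"type":"array"},"hand":{"type":"number"}},"required":["steps"]}

```bash
mkdir -p pics; cat > h.py <<'E'
import numpy as np, cv2
from workcell import robot, read_camera, job, nets
def ray(p,uv,z):
    R=np.array(p["R"]);t=np.array(p["t"]);c=-R.T@t
    d=R.T@np.array([(uv[0]-p["cx"])/p["fx"],(uv[1]-p["cy"])/p["fy"],1])
    return c+d*(z-c[2])/d[2]
def cen(m):
    ys,xs=np.nonzero(m); return np.array([xs.mean(),ys.mean()])
E
python3 - <<'E'
from h import *
s=robot.get_state();print(s)
for n in("top","scene"):
    p=read_camera(n);cv2.imwrite(f"pics/{n}0.png",p["pixels"])
    print(n,p["fx"],np.round(-np.array(p["R"]).T@np.array(p["t"]),3))
    for th,z in(("box",.1),("lid_pad",.128),("green_tab",.138),("orange_tab",.138),("stand",.01),("quartz_center",.04),("tweezers",.01),("magnifier",.18)):
        r=nets.silhouettes(p,th)
        for q in r[:2]:
            c=cen(q["pixels"]);print(th,round(q["confidence"],2),q["box"],np.round(c,1),np.round(ray(p,c,z),3))
E
```

```text
{'t': 0.0, 'qpos': array([-1.36930802e+00,  3.78073699e-01,  7.96269541e-02,  1.27439227e+00,
        2.41446557e-06,  1.46050681e+00]), 'joint_vel': array([-2.24821611e-03,  2.48276019e-04, -3.34183275e-05,  5.95377111e-04,
        3.72294345e-04, -1.14862158e-04]), 'effort': array([-2.29913885e-04, -4.63603663e+01,  2.69874072e+01,  2.07322079e-02,
       -6.67483459e-05, -7.91755866e-06]), 'tool_pos': array([ 0.17626272, -0.54663156,  0.23035521]), 'tcp_rot': array([-3.10148148e+00, -4.87441480e-01,  1.42380593e-04]), 'force': array([ 0.22331869, -0.03086583,  0.28207889]), 'moment': array([ 0.01699713, -0.01308149,  0.00039129]), 'finger_force': 0.0, 'width': 0.0854289537673054}
top 578.899269303215 [0.34  0.011 1.402]
box 0.97 [231.3, 162.2, 151.2, 118.2] [305.7 218.4] [0.608 0.066 0.1  ]
lid_pad 0.62 [293.5, 229.9, 15.7, 19.4] [299.  238.7] [0.556 0.079 0.128]
green_tab 0.76 [247.4, 223.9, 17.8, 13.6] [255.4 228. ] [0.579 0.176 0.138]
orange_tab 0.69 [333.3, 241.9, 18.9, 14.3] [343.2 247.9] [ 0.533 -0.019  0.138]
quartz_center 0.84 [181.2, 181.4, 26.0, 25.3] [195.2 192.2] [0.68
[... 353 characters left out ...]
6 0.138]
green_tab 0.39 [144.9, 157.1, 111.7, 85.6] [200.4 183.9] [ 0.627 -0.242  0.138]
orange_tab 0.52 [299.1, 206.3, 22.5, 6.9] [311.8 209.5] [ 0.538 -0.011  0.138]
stand 0.6 [390.3, 419.4, 49.5, 39.2] [411.7 446.4] [0.706 0.348 0.01 ]
stand 0.25 [223.5, 197.4, 193.9, 200.8] [320.7 293.3] [0.585 0.059 0.01 ]
quartz_center 0.57 [393.9, 395.0, 49.9, 55.8] [417.  420.2] [0.69 0.34 0.04]
quartz_center 0.4 [390.5, 420.6, 49.6, 39.7] [412.  446.4] [0.723 0.356 0.04 ]
tweezers 0.27 [366.9, 256.4, 39.3, 19.8] [383.5 265.3] [0.439 0.086 0.01 ]
magnifier 0.76 [143.8, 158.9, 112.2, 83.9] [198.7 182.8] [ 0.666 -0.172  0.18 ]
magnifier 0.5 [223.9, 194.8, 193.5, 200.1] [320.8 293.4] [0.719 0.197 0.18 ]
```

```bash
python3 -c "
import cv2
a=cv2.imread('pics/top0.png')[140:330,160:490];cv2.imwrite('pics/top0c.png',cv2.resize(a,(792,456)))"
```

```text
(no output)
```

View pics/top0c.png

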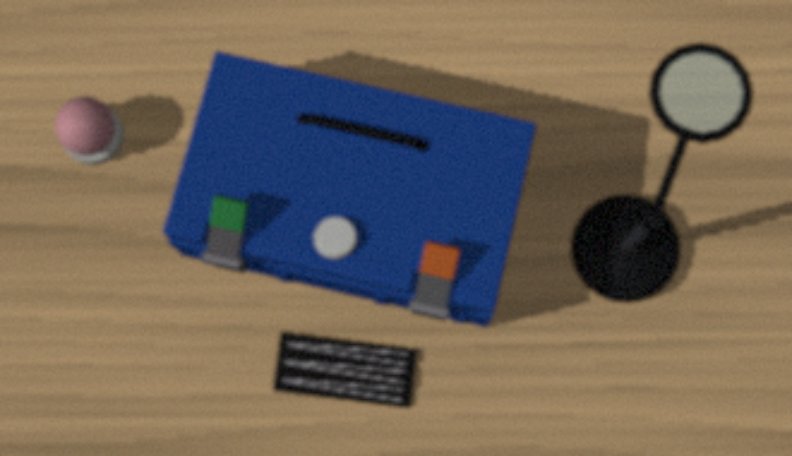

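View pics/scene0.png

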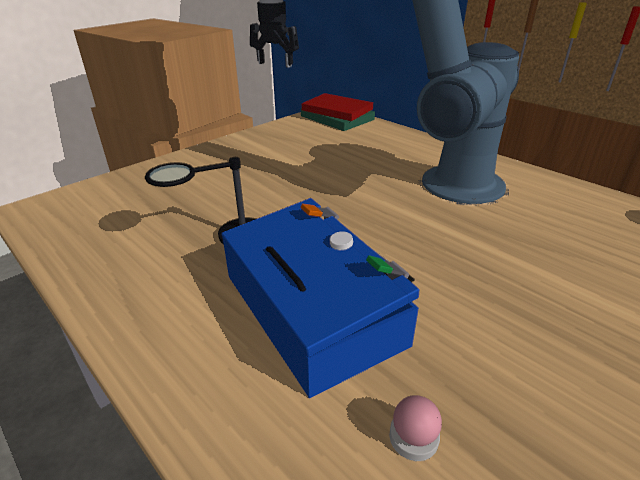

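The top view shows the box yawed about -13°, with the pad at about (299,239), the green tab at (255,228), the orange tab at (343,248) and the tweezers in front. The scene view agrees: the lid is ajar and both latches are up. The measured tabs fit the box model built from the pad to within 2 mm. I'm moving over the pad with the fingers shut.

jog_arm --pt "30 -26 0 0 0 0" --pt "60 -52 0 0 0 0" --pt "90 -78 0 0 0 0" --pt "120 -104 0 0 0 0" --pt "150 -130 0 0 0 0" --hand 1

```text
t: 1.32
tool_pos: [0.2798, -0.376, 0.2314]
tcp_rot: [3.103, 0.486, 0.001]
force: [0.4, 0.3, 0.0]
width: 0.0253
finger_force: 0.0
```

jog_arm --pt "30 -26 0 0 0 0" --pt "60 -52 0 0 0 0" --pt "90 -78 0 0 0 0" --pt "120 -104 0 0 0 0" --pt "150 -130 0 0 0 0"

```text
t: 1.73
tool_pos: [0.3828, -0.2061, 0.2316]
tcp_rot: [3.103, 0.487, 0.001]
force: [0.7, -0.6, -0.0]
width: 0.0007
finger_force: 0.0
```

jog_arm --pt "30 -26 0 0 0 0" --pt "60 -52 0 0 0 0" --pt "90 -78 0 0 0 0" --pt "120 -104 0 0 0 0" --pt "150 -130 0 0 0 0"

```text
t: 2.15
tool_pos: [0.4858, -0.0361, 0.2316]
tcp_rot: [3.103, 0.488, 0.001]
force: [0.3, -0.6, 0.5]
width: 0.0001
finger_force: 0.0
```

jog_arm --pt "30 -26 0 0 0 -0.12" --pt "60 -52 0 0 0 -0.24" --pt "90 -78 0 0 0 -0.36" --pt "104 -89 0 0 0 -0.48" --pt "104 -89 0 0 0 -0.6"

```text
t: 2.57
tool_pos: [0.5586, 0.0823, 0.2308]
tcp_rot: [-2.813, -1.398, -0.002]
force: [-0.3, -0.6, 0.7]
width: 0.0001
finger_force: 0.0
```

jog_arm --pt "0 0 0 0 0 -0.12" --pt "0 0 0 0 0 -0.24" --pt "0 0 0 0 0 -0.36" --pt "0 0 0 0 0 -0.43" --pt "0 0 0 0 0 -0.43"

```text
t: 2.98
tool_pos: [0.5568, 0.0786, 0.2313]
tcp_rot: [2.459, 1.954, -0.0]
force: [0.4, -0.9, 0.1]
width: -0.0002
finger_force: 0.0
```

jog_arm --pt "0 0 30 0 0 0" --pt "0 0 60 0 0 0" --pt "0 0 85 0 0 0" --pt "0 0 95 0 0 0" --pt "0 0 95 0 0 0"

```text
t: 3.4
tool_pos: [0.5544, 0.0784, 0.1336]
tcp_rot: [-2.459, -1.949, 0.007]
force: [0.3, -0.4, 0.3]
width: -0.0
finger_force: 0.0
```

jog_arm --pt "0 0 2 0 0 0" --pt "0 0 4 0 0 0" --pt "0 0 6 0 0 0" --pt "0 0 8 0 0 0" --pt "0 0 10 0 0 0"

```text
t: 3.82
tool_pos: [0.5575, 0.0787, 0.1274]
tcp_rot: [2.46, 1.952, 0.003]
force: [-0.9, 0.9, 2.2]
width: -0.0
finger_force: 1.3
```

jog_arm --pt "0 0 2 0 0 0" --pt "0 0 4 0 0 0" --pt "0 0 6 0 0 0" --pt "0 0 8 0 0 0" --pt "0 0 8 0 0 0"

```text
t: 4.23
tool_pos: [0.5564, 0.0786, 0.1177]
tcp_rot: [-2.46, -1.953, 0.001]
force: [-1.1, 0.9, 1.4]
width: 0.0
finger_force: 1.0
```

jog_arm --pt "0 0 1 0 0 0" --pt "0 0 2 0 0 0" --pt "0 0 3 0 0 0" --pt "0 0 3.5 0 0 0" --pt "0 0 3.5 0 0 0"

```text
t: 4.65
tool_pos: [0.5566, 0.0785, 0.1146]
tcp_rot: [-2.461, -1.953, 0.001]
force: [-1.2, 0.7, 2.3]
width: -0.0001
finger_force: 1.1
```

jog_arm --pt "0 0 0.5 0 0 0" --pt "0 0 1 0 0 0" --pt "0 0 1.5 0 0 0" --pt "0 0 1.5 0 0 0"

```text
t: 4.98
tool_pos: [0.5567, 0.0785, 0.1134]
tcp_rot: [2.461, 1.953, -0.0]
force: [-2.9, -0.3, 4.0]
width: -0.0002
finger_force: 2.0
```

jog_arm --pt "0 0 0.5 0 0 0" --pt "0 0 1 0 0 0" --pt "0 0 1.5 0 0 0" --pt "0 0 1.5 0 0 0"

```text
t: 5.32
tool_pos: [0.5568, 0.0784, 0.1122]
tcp_rot: [2.46, 1.953, 0.0]
force: [-3.2, 0.3, 6.7]
width: 0.0
finger_force: 3.5
```

jog_arm --pt "0 0 -20 0 0 0" --pt "0 0 -55 0 0 0" --pt "35 2 -63 0 0 0" --pt "70 4 -63 0 0 0" --pt "100 6 -63 0 0 0"

```text
t: 5.73
tool_pos: [0.5874, 0.176, 0.1761]
tcp_rot: [2.46, 1.951, 0.006]
force: [-0.1, -0.7, 0.2]
width: -0.0004
finger_force: 0.0
```

jog_arm --pt "0 0 0 0 0 0" --pt "0 0 0 0 0 0"

```text
t: 5.9
tool_pos: [0.5859, 0.1758, 0.1742]
tcp_rot: [2.458, 1.956, 0.0]
force: [-0.0, -0.8, 0.3]
width: 0.0003
finger_force: 0.0
```

```bash
python3 - <<'E'
from h import *
print(robot.get_state()["force"])
p=read_camera("scene");a=p["pixels"][180:340,220:430];cv2.imwrite("pics/s1.png",cv2.resize(a,(780,594)))
E
```

```text
[-0.03554891 -0.79095687  0.27645249]
```

View pics/s1.png

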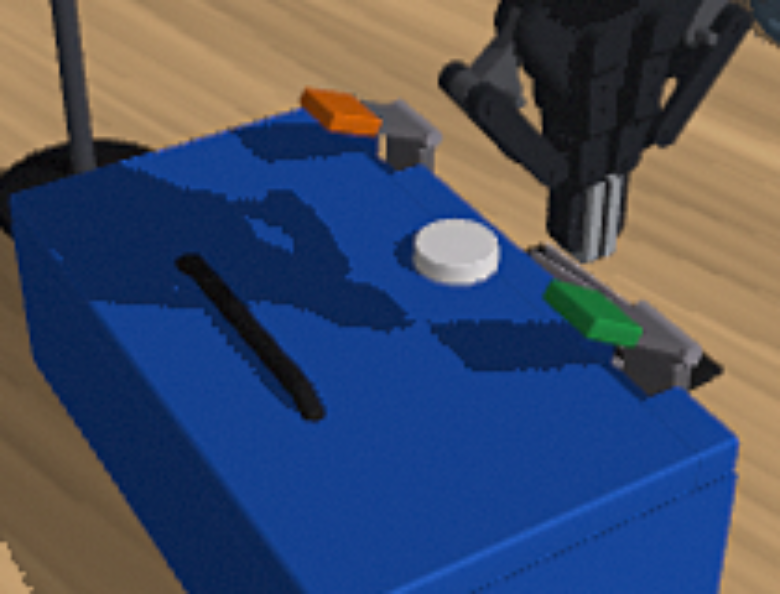

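The lid is now shut and both latches are still up. The green tab is at crop (592,312), directly beneath the fingertips at (595,255).

jog_arm --pt "0 0 8 0 0 0" --pt "0 0 16 0 0 0" --pt "0 0 20 0 0 0" --pt "0 0 23 0 0 0" --pt "0 0 26 0 0 0"

```text
t: 6.37
tool_pos: [0.5858, 0.1735, 0.1487]
tcp_rot: [2.461, 1.951, 0.0]
force: [0.9, -0.8, 2.0]
width: 0.0001
finger_force: 1.3
```

jog_arm --pt "0 0 2 0 0 0" --pt "0 0 4 0 0 0" --pt "0 0 6 0 0 0" --pt "0 0 8 0 0 0" --pt "0 0 10 0 0 0"

```text
t: 6.78
tool_pos: [0.585, 0.1748, 0.1386]
tcp_rot: [-2.46, -1.953, 0.0]
force: [0.2, -0.5, 1.4]
width: 0.0002
finger_force: 0.7
```

jog_arm --pt "0 0 2 0 0 0" --pt "0 0 4 0 0 0" --pt "0 0 6 0 0 0" --pt "0 0 8 0 0 0" --pt "0 0 10 0 0 0"

```text
t: 7.2
tool_pos: [0.5853, 0.1746, 0.1285]
tcp_rot: [2.461, 1.953, -0.0]
force: [0.8, -0.6, 2.1]
width: -0.0001
finger_force: 0.7
```

jog_arm --pt "0 0 2 0 0 0" --pt "0 0 4 0 0 0" --pt "0 0 6 0 0 0" --pt "0 0 8 0 0 0" --pt "0 0 9 0 0 0"

```text
t: 7.62
tool_pos: [0.5853, 0.1746, 0.1194]
tcp_rot: [-2.461, -1.953, 0.0]
force: [1.3, -0.6, 2.2]
width: -0.0001
finger_force: 0.7
```

jog_arm --pt "0 0 0.5 0 0 0" --pt "0 0 1 0 0 0" --pt "0 0 1.5 0 0 0" --pt "0 0 1.5 0 0 0"

```text
t: 7.95
tool_pos: [0.5852, 0.1746, 0.1184]
tcp_rot: [2.461, 1.953, -0.0]
force: [1.0, 0.2, 2.1]
width: 0.0001
finger_force: 1.3
```

jog_arm --pt "0 0 0.5 0 0 0" --pt "0 0 1 0 0 0" --pt "0 0 1.5 0 0 0" --pt "0 0 1.5 0 0 0"

```text
t: 8.28
tool_pos: [0.5853, 0.1746, 0.1171]
tcp_rot: [2.461, 1.953, 0.0]
force: [-1.0, -0.5, 5.4]
width: 0.0001
finger_force: 2.8
```

jog_arm --pt "0 0 0.5 0 0 0" --pt "0 0 1 0 0 0" --pt "0 0 1 0 0 0"

```text
t: 8.53
tool_pos: [0.5853, 0.1746, 0.1164]
tcp_rot: [2.46, 1.953, 0.0]
force: [-2.2, -0.3, 7.5]
width: -0.0001
finger_force: 3.6
```

jog_arm --pt "0 0 -25 0 0 0" --pt "0 0 -58 0 0 0" --pt "-40 0 -58 0 0 0" --pt "-80 0 -58 0 0 0" --pt "-120 0 -58 0 0 0"

```text
t: 8.95
tool_pos: [0.5578, 0.0572, 0.1739]
tcp_rot: [2.458, 1.956, 0.001]
force: [0.1, -0.5, 0.9]
width: 0.0003
finger_force: 0.0
```

jog_arm --pt "-40 0 0 0 0 0" --pt "-80 0 0 0 0 0" --pt "-80 0 0 0 0 0" --pt "-80 0 0 0 0 0"

```text
t: 9.28
tool_pos: [0.5389, -0.0218, 0.1732]
tcp_rot: [-2.464, -1.947, 0.001]
force: [0.3, 0.8, -0.4]
width: -0.0003
finger_force: 0.0
```

```bash
python3 - <<'E'
from h import *
print(robot.get_state()["tool_pos"])
p=read_camera("scene");a=p["pixels"][180:340,220:430];cv2.imwrite("pics/s2.png",cv2.resize(a,(780,594)))
E
```

```text
[ 0.53892684 -0.02182244  0.17323761]
```

View pics/s2.png

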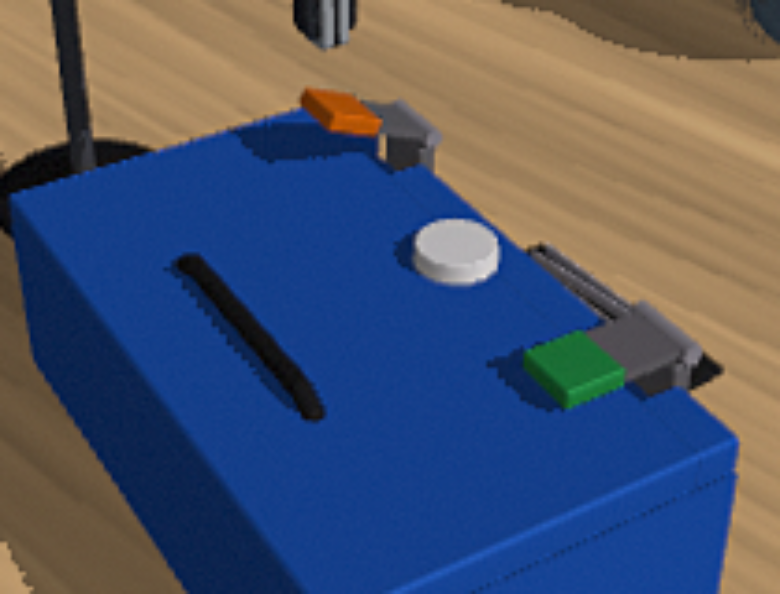

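The green latch lies flat at (575,368), and the fingers at (325,45) are above the orange tab at (342,112). I'm pressing it the same way.

jog_arm --pt "0 0 8 0 0 0" --pt "0 0 16 0 0 0" --pt "0 0 20 0 0 0" --pt "0 0 23 0 0 0" --pt "0 0 26 0 0 0"

```text
t: 9.75
tool_pos: [0.5396, -0.0193, 0.1469]
tcp_rot: [-2.459, -1.954, 0.001]
force: [-0.7, 0.1, 0.4]
width: -0.0001
finger_force: 0.0
```

jog_arm --pt "0 0 2 0 0 0" --pt "0 0 4 0 0 0" --pt "0 0 6 0 0 0" --pt "0 0 8 0 0 0" --pt "0 0 10 0 0 0"

```text
t: 10.17
tool_pos: [0.5407, -0.0204, 0.1382]
tcp_rot: [2.46, 1.952, 0.002]
force: [0.6, -0.4, 1.1]
width: -0.0001
finger_force: 0.6
```

jog_arm --pt "0 0 2 0 0 0" --pt "0 0 4 0 0 0" --pt "0 0 6 0 0 0" --pt "0 0 8 0 0 0" --pt "0 0 10 0 0 0"

```text
t: 10.58
tool_pos: [0.5399, -0.0203, 0.1276]
tcp_rot: [2.461, 1.953, -0.0]
force: [1.3, -0.7, 1.5]
width: 0.0002
finger_force: 0.7
```

jog_arm --pt "0 0 2 0 0 0" --pt "0 0 4 0 0 0" --pt "0 0 6 0 0 0" --pt "0 0 8 0 0 0" --pt "0 0 9 0 0 0"

```text
t: 11.0
tool_pos: [0.5399, -0.0202, 0.1185]
tcp_rot: [2.461, 1.953, -0.0]
force: [1.1, 0.3, 2.7]
width: 0.0001
finger_force: 1.2
```

jog_arm --pt "0 0 0.5 0 0 0" --pt "0 0 1 0 0 0" --pt "0 0 1.5 0 0 0" --pt "0 0 1.5 0 0 0"

```text
t: 11.33
tool_pos: [0.5399, -0.0202, 0.1175]
tcp_rot: [2.461, 1.953, 0.0]
force: [-1.8, 0.1, 3.4]
width: 0.0001
finger_force: 2.3
```

jog_arm --pt "0 0 0.5 0 0 0" --pt "0 0 1 0 0 0" --pt "0 0 1.5 0 0 0" --pt "0 0 1.5 0 0 0"

```text
t: 11.67
tool_pos: [0.5399, -0.0202, 0.1163]
tcp_rot: [2.46, 1.953, 0.0]
force: [-1.0, -0.1, 7.5]
width: -0.0
finger_force: 3.6
```

jog_arm --pt "0 0 -20 0 0 0" --pt "0 0 -55 0 0 0" --pt "0 0 -90 0 0 0" --pt "0 0 -110 0 0 0" --pt "0 0 -110 0 0 0"

```text
t: 12.08
tool_pos: [0.5423, -0.0205, 0.2303]
tcp_rot: [2.456, 1.95, 0.008]
force: [0.8, -0.3, 0.8]
width: -0.0001
finger_force: 0.0
```

```bash
python3 - <<'E'
from h import *
p=read_camera("scene");a=p["pixels"][180:340,220:430];cv2.imwrite("pics/s3.png",cv2.resize(a,(780,594)))
E
```

```text
(no output)
```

View pics/s3.png

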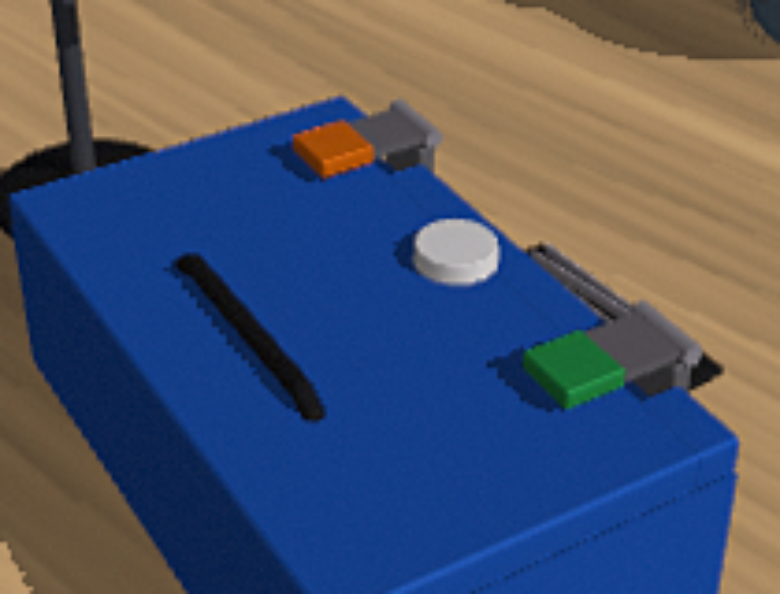

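Both latches are flat, orange at (333,148) and green at (575,368). The lid is shut, the box hasn't moved and the robot is clear of everything, so I'm handing in the job.

```bash
python3 -c "
from workcell import job
print(job.job_done())"
```

```text
the job is handed in; nothing more can be done
None
```

The job is handed in after about 12 s of robot time: the lid was pressed shut, then the green and orange latches pressed flat, with wrist readings up to about 8 N. The last picture shows the box closed and unmoved, but the hand-in returned no verdict, and I didn't re-measure the sphere, stand, tweezers or magnifier afterwards.

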